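Fish the plug out of the wheel's waste riser

TASK

The brass plug of the wheel's waste trap sits at the bottom of the deep white riser pipe. Take the double hook out of its wooden block, catch the plug's wire handle with it (the handle is bent over, no one knows how far or to which side, so look or feel for it), draw the plug up out of the pipe, stand it upright in the middle of the terracotta saucer, and put the hook back fully home in its block. Work gently: no more than 25 N between hook and plug or pipe, do not tip the plug in its seat by pushing at the handle sideways, do not drop it or touch it with the fingers, and leave the saucer and the other things where they are.

Things in the scene. Friction and masses are not known exactly. Their poses are not given: they have to be found in the camera images.
- riser: Fixed upright white plastic pipe, outside diameter 92 mm, 105 mm tall, foot disc 108 mm across, side outlet stub to its +x. Origin: centre of its underside. Bore 80 mm across, open at the top, floor 12 mm above the origin.
- riser_mouth (a point): Centre of the bore's open mouth, 105 mm above the bench. Inside, at the riser's +y and 120 deg either side, stand rubber strips 10 mm wide, from 14 to 86 mm above the bench, sprung inwards, faces 29 mm from the axis: they hold the plug upright in the middle and grip it with a drag of a few N (10 N at most) on its way up.
- plug: Loose solid brass plug 58 mm across, 32 mm tall, 0.62 to 0.85 kg, standing on the floor of the bore. Origin: centre of its underside, z up. On top a stiff wire handle, an upside-down U of 3 mm wire: two legs at y = +13 and -13 mm, joined by a straight bar along the plug's y axis. See point handle_foot.
- handle_foot (a point): Foot of the handle, on the plug's axis, 34 mm above its underside. The bar is 40 mm from it. The handle is bent towards the plug's +x or -x by up to 0.48 rad: the bar is anywhere within 18.5 mm of the middle, NOT measured: see or feel it. It does not yield; about 4 N sideways on it begins to tip the plug. On the hook the plug hangs aslant (to 0.35 rad); it rights itself when set down.
- hook: Loose double hook, about 0.1 kg, upright in the block. Origin: centre of the underside of its collar, z up. Above: collar 40 x 40 x 8 mm, then a square wooden handle 24 x 24 mm up to 62 mm. Below: neck 26 x 26 x 18 mm, then a round 5 mm shank down to 95 mm below the origin, with an anchor-like end (see point hook_end).
- hook_end (a point): Lower end of the shank, 95 mm below the hook's origin. Two arms of 4 mm wire go out from it to the hook's +x and -x and turn up. Upturned tips: 10 mm from the shank axis (12 mm to the outside), tops 11.5 mm above this point; arm upper side 4.5 mm above this point. Gap between shank and tip for the wire: about 5 mm.
- block: Fixed wooden block 80 x 80 x 120 mm tall with an upright square 30 x 30 mm hole right through, sides along its x and y, mouth bevelled 3 mm. Origin: centre of its underside. The hook hangs in the hole by its collar: fully home, the hook's origin is 120 mm above the block's origin.
- saucer: Loose round terracotta saucer 170 mm across, rim 22 mm high, flat floor about 140 mm across and 7 mm above the origin (centre of its underside), 0.45 kg.
- jar: Glass jar with lid, 68 mm across, 100 mm tall; leave alone. Origin: centre of its underside.
- pots: Two small terracotta pots stacked in one another, 90 mm across, 100 mm tall; leave alone. Origin: centre of the underside.
- scraper: Yellow plastic scraper lying flat, 55 x 85 x 10 mm; leave alone. Origin: centre of its underside.
Things that resemble listed ones, but are neither listed nor needed, are in the scene too. Of the things shaped like the hook, the wooden one is meant.

How it is judged (in metres and radians):
On the way, in this order (a step that is already met when the one before it is completed fails the run):
1. the plug hangs on the hook, wholly above the riser's mouth (z of plug in the frame of riser above 0.118 m and contact force between hook and plug above 0.3 N), for 0.1 s.
2. the plug stands upright in the saucer (horizontal distance between plug and saucer below 0.03 m and z of plug in the frame of saucer below 0.013 m and angle between plug's own z axis and vertical below 0.1 rad and linear speed of plug below 0.02 m/s), for 0.2 s.
3. the hook is back fully home in its block (horizontal distance between hook and block below 0.005 m and z of hook in the frame of block between 0.115 and 0.123 m and angle between hook's own z axis and vertical below 0.06 rad), for 0.2 s.
At the end, for the whole second after the job is handed in: Strainer at rest on the saucer's floor, upright within 0.1 rad, within 30 mm of the saucer's centre; hook at rest in the block, collar down on the block's top within 3 mm, within 5 mm of the hole's centre, upright within 0.06 rad, free of the plug (all of step 2 and all of step 3 and linear speed of hook below 0.02 m/s and contact force between hook and plug below 0.1 N); the robot touches nothing.
It fails at once if more than 25 N between hook and plug or between hook and riser (contact force between hook and plug above 25 N or contact force between hook and riser above 25 N).
It fails at once if the plug dropped or pressed on the saucer with more than 25 N (contact force between plug and saucer above 25 N).
It fails at once if the robot itself touches the plug (contact force between any of the fingers, the arm and plug above 0.5 N).
It fails at once if the plug is tipped more than 0.08 rad in its seat by the hook pushing at it (before the hook carries the bar) (z of plug in the frame of riser below 0.03 m and angle between plug's own z axis and vertical above 0.08 rad and z of hook_end in the frame of plug below 0.055 m and contact force between hook and plug above 0.3 N).
It fails at once if the saucer is shifted more than 30 mm, or the jar, pots or scraper more than 20 mm (distance of saucer from where it was at the start of the episode above 0.03 m or distance of any of jar, pots, scraper from where it was at the start of the episode above 0.02 m).
It also fails if it takes over 72 s, if anything falls off the work surface, if the arm or the gripper's body presses on something with over 40 N, if the wrist force passes 120 N, or if a joint passes its speed limit or range.

ROBOT

A 7-joint arm with a two-finger parallel gripper is mounted at the origin on the work surface. World frame = base frame: x ahead of the robot, y to its left, z up, the work surface at z = 0. Lengths are in mm, angles in degrees, forces in N, time in s.
With the tool pointing down it reaches from about 425 to 825 mm from the base axis. Payload 3.6 kg.
Tool frame: the origin (TCP) lies between the finger pads; the fingertips stand 22 mm ahead of it and the grasp point (between the pads) lies 3 mm ahead of it; z points along the fingers, y is the line along which they close (so a half turn about z gives the same grasp; the last joint's range is limited). The gripper opens to 85 mm and grips with 20 to 120 N. Pads are 22 mm wide; open, the fingers measure 114 mm over their backs; the gripper's body (76 mm by 85 mm) begins 54 mm behind the grasp point. The pads swing forward as they close: fully open they stand 13 mm farther back than shut.
Start: joints at [-72.279, 35.231, -0.722, 81.555, 0.464, 63.22, -2.315], TCP at [214.158, 613.678, 253.297] pointing down, gripper open.
Joint ranges: [-178.69, 178.69], [-17.37, 117.87], [-77.05, 75.6], [15.02, 138.74], [-78.02, 258.01], [0.78, 113.62], [-162.83, 162.83]. Speed limits (degrees/s): [159.86, 159.86, 180, 180, 180, 180, 180].

INTERFACE

Orientations are given as a 3x3 rotation matrix whose columns are the frame's x, y, z axes.
In Python, from cell import ctrl, optics, close_job, boxes_of gives the robot as it stands.
- The arm moves only by the shell command python3 -m crank 'ROWS' [OPENING] [FORCE]. ROWS is rows parted by semicolons, their numbers by spaces, 1 to 8 of them, each of 6 numbers: dx, dy, dz in mm, then a rotation vector rx, ry, rz in degrees; each row shifts and turns the commanded pose from where the row before left it, along the tool's axes as they then stand; what a row does not reach is not made up. A row lasts 1/8 s, in which the tool goes at most 62.5 mm and 10.7 degrees, less where a joint would pass 70% of its speed; a pose out of reach is approached as far as the arm can. OPENING is the finger opening in mm, set as the command begins (- or left out keeps the last). The fingers move at their own pace and stop on an object; FORCE is the grip in N (left out, the last holds). Time passes only in rows, so rows that do not move let the fingers close. It prints the time, the measured TCP pose, the force, the opening and the grip force at its end.
- ctrl.get_obs(): the state, without advancing time (a new reading comes with each control period).
- optics.get_image(name): name is "scene" or "top" or "wrist"; returns a dict with "img" (420x560x3 uint8, red, green, blue), "vfov" (degrees; the focal length in pixels is half the picture's height over the tangent of half this angle, whatever the lens; pixels are square), "cx", "cy" (the principal point, pixels), "D" ([k1, k2, p1, p2, k3] as OpenCV has them; the pictures are not rectified), "R" (3x3) and "t" (3): a world point X has camera coordinates R X + t; the wrist camera has in their place "T_tool_cam" (4x4, takes a point from camera to tool coordinates, whose origin is the TCP and whose axes are the flange's). Camera axes: x right, y down, z forward; pixel columns grow to the right and rows downward; lengths in mm; the calibration is good to about 2 mm. A picture is of the moment at which its call begins: read the wrist's pose just before it. There is no depth.
- close_job(): hands the job in; it is judged then, once.
Trained networks look in the newest picture that a camera, given by its name, has taken for a name from the list of things; names that differ only in an ending like _2 or _b are one class to them, and where a whole thing is asked for, a point or a joint stands for the part that bears it (a point fixed in the world has none). Each returns a list of dicts, best first, with "conf" (0 to 1); they miss things now and then, are a little off and sometimes report something else, mostly with a low value. They report only what shows in the picture. A call takes as long as a camera call. They do not tell look-alikes from the thing itself.
- boxes_of(label, camera): "rect" ([left, top, right, bottom] as shares, 0 to 1, of the picture: columns of its width, rows of its height, round what is visible of it).
The state is a dict: "t": time; "joint_pos": joint angles; "joint_vel": joint speeds; "tau": joint torques, N m; "tcp_pos": TCP position; "tool_rot": TCP orientation; "ft_force": force on the tool from outside, world axes, zero at the start; "wrist_torque": the same for the moment, N m; "gripper_width": finger opening in mm; "grip_force": force on a finger pad.
Only numpy, scipy, OpenCV 4.12 (cv2) and the standard library are available. Lean on these libraries where they do the work, as an engineer would, in place of code of your own. Each camera call takes 0.05 s, during which the arm holds its last target. There are 200 camera calls.

## Working session

There is one attempt and no reset: what is moved stays moved. The work goes in short steps, Python scripts to look and compute and a shell command to move; the robot and the scene stay as the last step left them, time stands still between calls to the robot, and variables do not carry over. Pictures are saved under pics/ and viewed, at most 14 in all, crops included, and the job is handed in when it is done.

```bash
ls; mkdir -p pics; cat > h.py <<'E'
import numpy as np, cv2, json
from cell import ctrl, optics, close_job, boxes_of
def K(m):
    f=210/np.tan(np.radians(m["vfov"])/2); return np.array([[f,0,m["cx"]],[0,f,m["cy"]],[0,0,1.]])
def cam(name):
    o=ctrl.get_obs(); m=optics.get_image(name)
    if "R" in m: R,t=np.array(m["R"]),np.array(m["t"])
    else:
        T=np.array(m["T_tool_cam"]); W=np.eye(4); W[:3,:3]=o["tool_rot"]; W[:3,3]=o["tcp_pos"]; C=np.linalg.inv(W@T); R,t=C[:3,:3],C[:3,3]
    m["R"],m["t"]=R,t; return m
def ray(m,u,v):
    p=cv2.undistortPoints(np.array([[[u,v]]],float),K(m),np.array(m["D"],float))[0,0]
    d=m["R"].T@np.array([p[0],p[1],1]); return -m["R"].T@m["t"],d
def atz(m,u,v,z):
    c,d=ray(m,u,v); return c+d*(z-c[2])/d[2]
def proj(m,X):
    return cv2.projectPoints(np.array(X,float).reshape(-1,1,3),cv2.Rodrigues(m["R"])[0],m["t"],K(m),np.array(m["D"],float))[0][:,0]
def save(m,n,crop=None,s=1):
    im=m["img"][...,::-1]
    if crop: a,b,c,d=crop; im=im[b:d,a:c]
    cv2.imwrite(n,cv2.resize(im,None,fx=s,fy=s,interpolation=cv2.INTER_CUBIC))
def bx(l,c,k=3):
    for b in boxes_of(l,c)[:k]:
        r=np.array(b["rect"])*[560,420,560,420]; print(l,c,round(b["conf"],2),r.round(1))
E
python3 - <<'E'
from h import *
for c in ["top","scene"]:
    m=cam(c); save(m,f"pics/{c}0.png",s=1.4); 
    for l in ["riser","plug","hook","block","saucer","jar","pots","scraper"]: bx(l,c)
    print((-m["R"].T@m["t"]).round(), m["vfov"])
o=ctrl.get_obs(); print(o)
E
```

```text
pics
riser top 0.85 [235.6 220.7 282.5 280.7]
plug top 0.85 [248.1 241.7 273.2 268.2]
hook top 0.92 [378.1 222.9 397.3 243.2]
hook top 0.86 [369.4 170.9 393.5 201.9]
hook top 0.85 [407.4 259.4 437.1 278.6]
block top 0.74 [355.7 213.8 406.9 253.2]
saucer top 0.77 [130.8 230.9 199.  298.2]
jar top 0.88 [171.9 139.8 209.  177.6]
jar top 0.71 [132.  229.  200.5 297.1]
jar top 0.59 [378.  221.  396.6 242.9]
pots top 0.71 [313.1 123.8 351.7 167.7]
scraper top 0.72 [236.8 148.5 272.  180.2]
scraper top 0.56 [314.4 124.5 347.9 170.9]
[ 412.  -33. 1005.] 54.873499591122105
riser scene 0.7 [252.9 180.  308.5 237.2]
riser scene 0.37 [270.8 194.9 277.1 202.7]
hook scene 0.93 [165.1 197.  182.8 231.4]
hook scene 0.92 [114.2 229.9 136.2 262.6]
hook scene 0.74 [187.8 266.9 214.  317.5]
block scene 0.76 [150.7 227.6 205.2 303.5]
block scene 0.6 [376.6 214.9 411.1 261.5]
block scene 0.33 [254.9 179.9 306.4 238.5]
saucer scene 0.89 [312.7 154.1 375.7 198.8]
saucer scene 0.65 [255.2 280.3 299.1 338.2]
jar scene 0.67 [374.8 214.6 410.3 261.3]
scraper scene 0.65 [325.5 260.  364.2 297.9]
[1199. -535.  99
[... 153 characters left out ...]
251]), 'joint_vel': array([-0.02822483,  0.10044525, -0.08528191, -0.07113643, -0.06492475,
       -0.04566291, -0.04045365]), 'tau': array([-4.92050513e-04, -4.69090998e+01,  2.58686319e-01, -1.71343535e+01,
        9.91820823e-03,  1.61311364e-03, -7.64745835e-06]), 'tcp_pos': array([214.148346  , 613.67888102, 253.3138633 ]), 'tool_rot': array([[-9.44166820e-01,  3.29467769e-01, -6.97020925e-05],
       [ 3.29467773e-01,  9.44166820e-01, -4.50832581e-05],
       [ 5.09569226e-05, -6.55307096e-05, -9.99999997e-01]]), 'ft_force': array([0.17917776, 0.33825186, 0.50291466]), 'wrist_torque': array([ 0.02625701, -0.01940199,  0.01209263]), 'grip_force': 0.0, 'gripper_width': 85.34463723091264}
```

```bash
python3 -m crank --help 2>&1 | head -20
```

```text
Traceback (most recent call last):
ValueError: could not convert string to float: '--help'
```

View pics/top0.png

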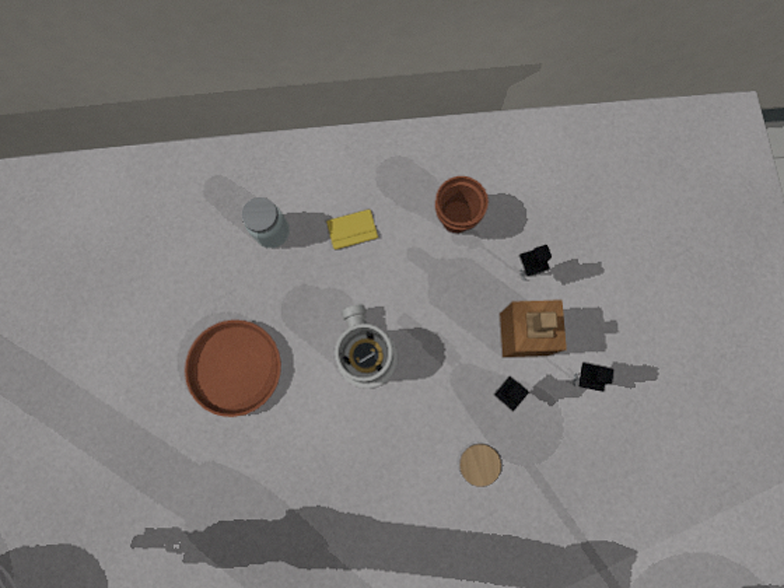

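View pics/scene0.png

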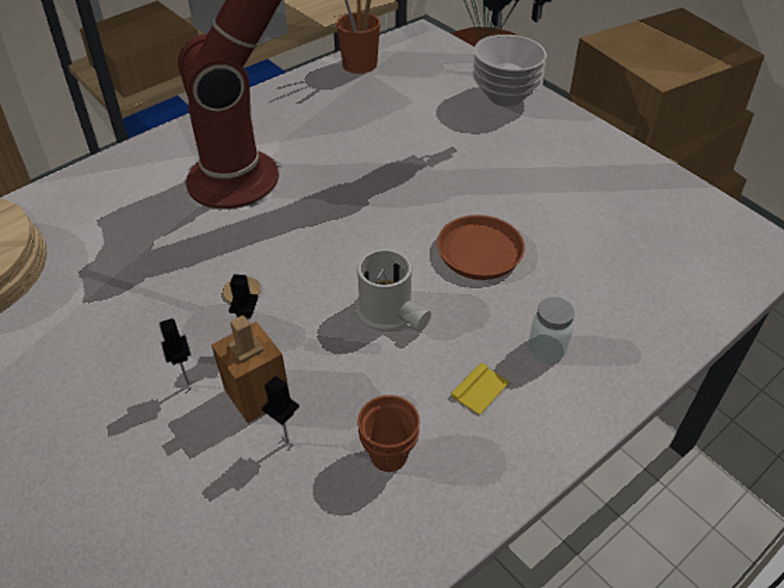

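Top view (original pixels): three hook-shaped things – wooden one in the wooden block at (388,233), and black ones at (381,186) and (422,269) (plus a black one at (365,281)). The wooden one in the block fits the description; the saucer is at (166,264), and the riser at (260,252) has the bar visible inside. I'll confirm with an enlarged crop.

```bash
python3 - <<'E'
from h import *
m=cam("top")
a=cv2.resize(m["img"][...,::-1][205:265,345:415],None,fx=5.7,fy=5.7,interpolation=cv2.INTER_CUBIC)[:342,:399]
b=cv2.resize(m["img"][...,::-1][212:284,225:295],None,fx=5.7,fy=5.7,interpolation=cv2.INTER_CUBIC)[:342,:399]
cv2.imwrite("pics/crop.png",np.hstack([a,b]))
print("saucer",atz(m,166,264,22).round(1),atz(m,131,264,22).round(1),atz(m,200,264,22).round(1))
print("riser mouth",atz(m,260,250.5,105).round(1))
print("hook top",atz(m,391,229,182).round(1))
print("blacks",[atz(m,u,v,150).round() for u,v in [(381,186),(422,269),(365,281)]])
g=[[x,y,0] for x in (300,500,700) for y in (-300,0,300)]
print(proj(m,g).round())
E
```

```text
saucer [498.7 248.2  22. ] [506.6 333.7  22. ] [491.1 165.6  22. ]
riser mouth [501.7  13.9 105. ]
hook top [ 512.1 -262.2  182. ]
blacks [array([ 612., -263.,  150.]), array([ 426., -324.,  150.]), array([ 413., -201.,  150.])]
[[400. 325.]
 [276. 338.]
 [151. 350.]
 [388. 243.]
 [268. 255.]
 [148. 266.]
 [377. 166.]
 [261. 177.]
 [146. 188.]]
```

View pics/crop.png

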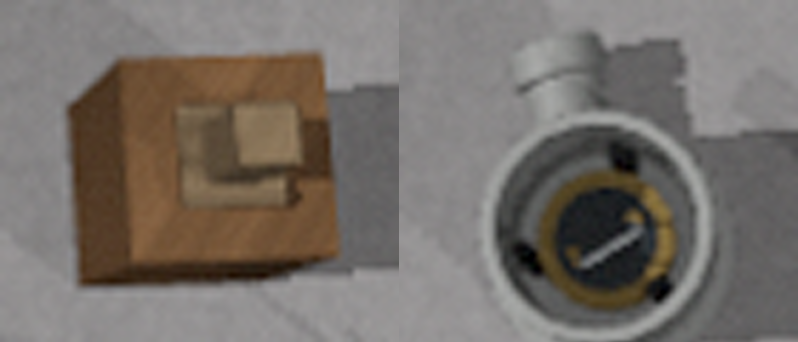

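Crop: the wooden hook hangs in the block (right one; black ones are decoys), and the bar in the riser runs from about (583,268) to (640,228) in the crop, offset towards lower right from its feet (572,253), (632,215).

```bash
python3 - <<'E'
from h import *
m=cam("top")
P=lambda x,y,z,ox,oy: atz(m,ox+x/5.7-.4,oy+y/5.7-.4,z)
c=np.array([P(x,y,120,345,205) for x,y in [(120,60),(323,53),(340,258),(132,265)]])
print("block",c.mean(0).round(1),np.linalg.norm(c-np.roll(c,1,0),axis=1).round(1)); print([np.degrees(np.arctan2(*(c[i]-c[(i+1)%4])[[1,0]])).round(1) for i in range(4)])
h=np.array([P(x,y,182,345,205) for x,y in [(237,108),(300,103),(300,165),(240,168)]]);print("hand",h.mean(0).round(1))
k=np.array([P(x,y,128,345,205) for x,y in [(177,105),(177+112,104),(290,205),(182,208)]]);print("collar",k.mean(0).round(1))
q=lambda x,y,z:P(x-399,y,z,225,212)
f=[q(572,253,46),q(632,215,46)]; print("feet",np.round(f,1),np.round(np.mean(f,0),1))
for z in (86,84,81):
  b=[q(583,268,z),q(640,228,z)]; d=b[1]-b[0]; print("bar",np.round(b,1),np.round(np.mean(b,0),1),np.linalg.norm(d),np.degrees(np.arctan2(d[1],d[0])))
E
```

```text
block [ 513.6 -264.5  120. ] [80.  79.9 80.2 80.4]
[np.float64(86.5), np.float64(-4.0), np.float64(-93.7), np.float64(175.6)]
hand [ 513.1 -264.   182. ]
collar [ 513.6 -264.7  128. ]
feet [[495.8  29.9  46. ]
 [509.1   3.8  46. ]] [502.4  16.9  46. ]
bar [[485.9  23.4  86. ]
 [499.6  -0.5  86. ]] [492.7  11.5  86. ] 27.548507382269108 -60.264751010291064
bar [[ 4.861e+02  2.360e+01  8.400e+01]
 [ 4.998e+02 -4.000e-01  8.400e+01]] [492.9  11.6  84. ] 27.608450368887272 -60.26475101029121
bar [[ 4.863e+02  2.380e+01  8.100e+01]
 [ 5.001e+02 -3.000e-01  8.100e+01]] [493.2  11.7  81. ] 27.698364848814606 -60.26475101029109
```

```bash
cat >> h.py <<'E'
def to(p,yaw=None):
    o=ctrl.get_obs(); R=np.array(o["tool_rot"]); d=R.T@(np.array(p)-o["tcp_pos"]); y=np.degrees(np.arctan2(R[1,1],R[0,1]))
    print("tool delta",d.round(2),"|d|",np.linalg.norm(d).round(1),"y-yaw",y.round(2),"rz",None if yaw is None else round((y-yaw+180)%360-180,2),"tilt",np.degrees(np.arccos(-R[2,2])).round(2))
E
python3 -m crank '0 0 0 0 0 10.68;0 0 0 0 0 10.68;0 0 0 0 0 10.68;0 0 0 0 0 10.68;0 0 0 0 0 10.68;0 0 0 0 0 10.68;0 0 0 0 0 10.67' 60
python3 -c "
from h import *
to([520,100,253],-4);to([513.5,-264.5,253],-4);print(ctrl.get_obs()['joint_pos'].round())"
```

```text
t: 1.88
tcp_pos: [214.0, 613.8, 253.3]
tool_rot: [[0.075, 0.997, -0.0], [0.997, -0.075, 0.0], [0.0, -0.0, -1.0]]
ft_force: [0.0, 0.2, -0.5]
gripper_width: 60.0
grip_force: 0.0
tool delta [-4.8923e+02  3.4387e+02  2.2000e-01] |d| 598.0 y-yaw -4.32 rz -0.32 tilt 0.01
tool delta [-8.5318e+02  3.6486e+02  1.9000e-01] |d| 927.9 y-yaw -4.32 rz -0.32 tilt 0.01
[-84.  36.  19.  82. -13.  64. -66.]
```

```bash
python3 -m crank '-49 34 0 0 0 0;-49 34 0 0 0 0;-49 34 0 0 0 0;-49 34 0 0 0 0;-49 34 0 0 0 0;-49 34 0 0 0 0;-49 34 0 0 0 0;-49 34 0 0 0 0' | head -2
python3 -m crank '-49 34 0 0 0 0;-49 34 0 0 0 0;-60 4 0 0 0 0;-60 4 0 0 0 0;-60 4 0 0 0 0;-60 4 0 0 0 0;-60 4 0 0 0 0;-50 0 0 0 0 0' | head -2
python3 -c "
from h import *
to([513.5,-264.5,253],-4);print(ctrl.get_obs()['joint_pos'].round())"
```

```text
t: 2.88
tcp_pos: [459.2, 202.3, 253.7]
t: 3.88
tcp_pos: [514.7, -251.9, 253.6]
tool delta [-12.63  -0.34   0.59] |d| 12.6 y-yaw -4.05 rz -0.05 tilt 0.07
[  8.  30.  24.  95. -14.  58.  33.]
```

```bash
python3 -m crank '-10 0 0 0 0 0;0 0 0 0 0 0;0 0 0 0 0 0' | head -2
python3 - <<'E'
from h import *
to([513.5,-264.5,253],-4)
m=cam("wrist"); bx("hook","wrist"); bx("block","wrist"); save(m,"pics/w1.png")
print(proj(m,[[513.5,-264.5,182],[513.5,-264.5,120]]).round(1))
E
```

```text
t: 4.25
tcp_pos: [515.0, -256.8, 253.1]
tool delta [-7.75 -0.97  0.12] |d| 7.8 y-yaw -3.79 rz 0.21 tilt 0.11
hook wrist 0.9 [ 97.1 112.8 193.5 182.4]
hook wrist 0.74 [374.1 180.7 466.8 255. ]
hook wrist 0.7 [209.3 251.4 226.7 283.9]
[[283.7 245.3]
 [283.9 214.6]]
```

View pics/w1.png

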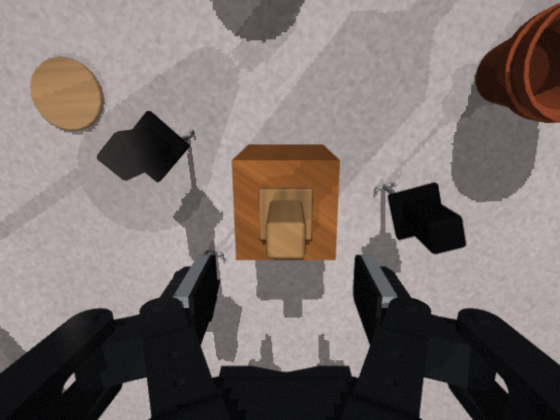

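```bash
python3 -m crank '-7.7 -1 20 0 0 0.2;0 0 30 0 0 0;0 0 0 0 0 0' | head -2
python3 -c "
from h import *
to([513.5,-264.5,159],-4)"
```

```text
t: 4.78
tcp_pos: [511.7, -264.9, 201.4]
tool delta [ 0.46  1.95 42.37] |d| 42.4 y-yaw -4.1 rz -0.1 tilt 0.32
```

```bash
python3 -m crank '0 1.5 21 0 0 0;0 0 21 0 0 0;0 0 0 0 0 0;0 0 0 0 0 0' | head -5
python3 -c "
from h import *
to([513.5,-264.5,159],-4)"
```

```text
t: 5.28
tcp_pos: [515.1, -267.3, 162.8]
tool_rot: [[0.072, 0.997, 0.002], [0.997, -0.072, -0.001], [-0.001, 0.002, -1.0]]
ft_force: [0.0, 0.0, 0.8]
gripper_width: 60.1
tool delta [ 2.69 -1.79  3.82] |d| 5.0 y-yaw -4.16 rz -0.16 tilt 0.15
```

```bash
python3 -m crank '0 0 0 0 0 0;0 0 0 0 0 0' | head -2
python3 -c "
from h import *
to([513.5,-264.5,159],-4)"
```

```text
t: 5.52
tcp_pos: [514.5, -267.2, 162.2]
tool delta [ 2.62 -1.22  3.16] |d| 4.3 y-yaw -4.18 rz -0.18 tilt 0.08
```

```bash
python3 -m crank '2.6 -1.1 3 0 0 0;0 0 0 0 0 0;0 0 0 0 0 0' | head -2
python3 -m crank '0 0 0 0 0 0;0 0 0 0 0 0;0 0 0 0 0 0;0 0 0 0 0 0;0 0 0 0 0 0' 15 60
python3 -c "
from h import *
to([513.5,-264.5,159],-4)"
```

```text
t: 5.9
tcp_pos: [513.2, -264.3, 158.2]
t: 6.52
tcp_pos: [513.4, -264.5, 158.5]
tool_rot: [[0.073, 0.997, 0.0], [0.997, -0.073, -0.0], [-0.0, 0.001, -1.0]]
ft_force: [0.2, -0.6, 0.5]
gripper_width: 23.2
grip_force: 59.1
tool delta [ 0.03  0.07 -0.5 ] |d| 0.5 y-yaw -4.19 rz -0.19 tilt 0.04
```

```bash
python3 -m crank '0 0 -10 0 0 0;0 0 -20 0 0 0;0 0 -25 0 0 0;0 0 -30 0 0 0;0 0 -30 0 0 0;0 0 -20 0 0 0;0 0 0 0 0 0' - 100 
python3 - <<'E'
from h import *
o=ctrl.get_obs(); e=o["tcp_pos"]-[0,0,133.5]; print(e)
m=cam("scene"); p=proj(m,[e])[0]; print(p); u,v=p.astype(int)
save(m,"pics/s2.png",(u-40,v-70,u+40,v+30),6)
h,d=ray(m,*p); print(d)
E
```

```text
t: 7.4
tcp_pos: [513.5, -264.8, 295.0]
tool_rot: [[0.073, 0.997, 0.003], [0.997, -0.073, -0.001], [-0.001, 0.003, -1.0]]
ft_force: [0.1, -0.0, -0.9]
gripper_width: 22.9
grip_force: 98.6
[ 513.48753003 -264.79405355  161.49290907]
[171.08920227 236.54070394]
[-0.62933067  0.24745469 -0.76723782]
```

View pics/s2.png

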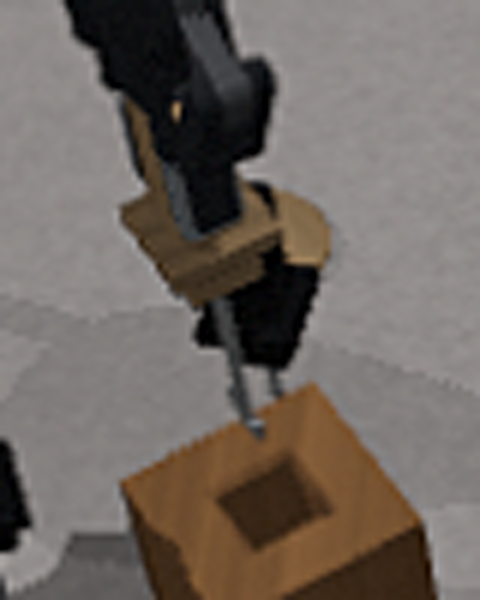

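```bash
python3 - <<'E'
from h import *
m=cam("scene"); e=ctrl.get_obs()["tcp_pos"]-[0,0,133.5]
u,v=proj(m,[e])[0].astype(int)
P=lambda X:((proj(m,[X])[0]-[u-40,v-70])*6).round()
print("end",P(e),"up95",P(e+[0,0,77]))
for a in (-4,86,176,266):
    c=np.array([np.cos(np.radians(a)),np.sin(np.radians(a)),0]); print(a,P(e+10*c),P(e+10*c+[0,0,11.5]))
E
```

```text
end [243. 425.] up95 [206. 273.]
-4 [256. 443.] [251. 422.]
86 [268. 412.] [263. 390.]
176 [229. 407.] [224. 385.]
266 [217. 438.] [211. 416.]
```

The arms lie along the block's x (tool y): tips at (235,390) and (258,430) in the crop. Turn the tool by −33.9° and go beside the riser for a close look.

```bash
python3 -m crank '0 0 0 0 0 -8;0 0 0 0 0 -9;0 0 0 0 0 -9;0 0 0 0 0 -7.9;0 0 0 0 0 0' |head -2
python3 - <<'E'
from h import *
to([541,-42,295],29.7)
print(np.round(optics.get_image("wrist")["T_tool_cam"],2))
E
```

```text
t: 8.12
tcp_pos: [512.5, -264.0, 291.9]
tool delta [178.95 134.49  -2.82] |d| 223.9 y-yaw 29.61 rz -0.09 tilt 0.18
[[  -0.     -0.96   -0.28   70.97]
 [   1.     -0.     -0.      0.35]
 [   0.     -0.28    0.96 -120.32]
 [   0.      0.      0.      1.  ]]
```

```bash
python3 -m crank '30 22.5 0 0 0 0;37 28 0 0 0 0;37 28 0 0 0 0;37 28 0 0 0 0;37 28 0 0 0 0;0 0 0 0 0 0;0 0 0 0 0 0;0 0 0 0 0 0' |head -2
python3 - <<'E'
from h import *
to([541,-42,295],29.7)
m=cam("wrist"); p=proj(m,[[493,11.6,84.5],[502,15.5,46]]); print(p.round(1)); u,v=p[0].astype(int)
print(u-40,v-40); save(m,"pics/w3.png",(u-40,v-40,u+40,v+40),7.5)
o=ctrl.get_obs(); np.savez("w3.npz",R=m["R"],t=m["t"],vfov=m["vfov"],cx=m["cx"],cy=m["cy"],D=m["D"],o=[u-40,v-40])
E
```

```text
t: 9.18
tcp_pos: [541.5, -44.9, 293.2]
tool delta [ 2.74  0.97 -1.84] |d| 3.4 y-yaw 29.51 rz -0.19 tilt 0.07
[[269.  105.3]
 [280.3 106.6]]
229 65
```

View pics/w3.png

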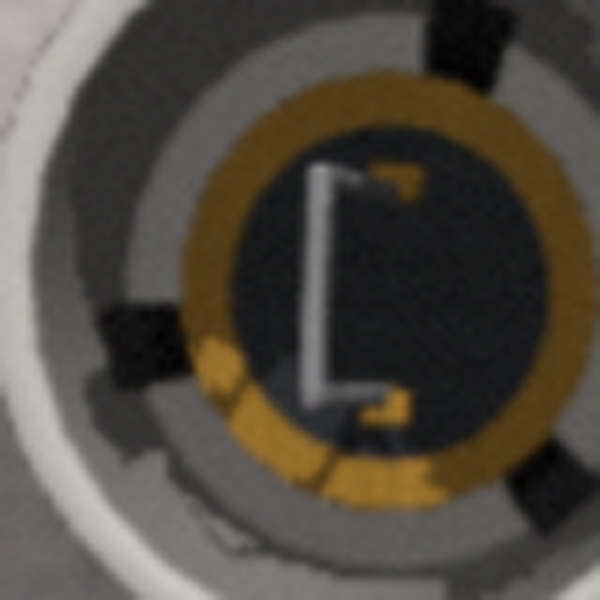

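The bar runs from crop (320,170) to (314,400), bent towards the left (tool −y); plug centre about (390,290).

```bash
python3 - <<'E'
from h import *
z=np.load("w3.npz"); m={k:z[k] for k in z}; m["vfov"]=float(m["vfov"])
P=lambda x,y,h: atz(m,z["o"][0]+x/7.5-.4,z["o"][1]+y/7.5-.4,h)
a,b=P(320,170,84.5),P(314,400,84.5); c=(a+b)/2; d=a-b
pc=P(390,290,44); print("bar",c.round(1),np.linalg.norm(d),"dir",np.degrees(np.arctan2(d[1],d[0]))); print("plug",pc.round(1))
f=(P(395,180,46)+P(388,405,46))/2; print("foot",f.round(1))
n=np.array([d[1],-d[0],0])/np.linalg.norm(d); n*=np.sign(n@(c-pc)); print("bend dir",np.degrees(np.arctan2(n[1],n[0])),"off",n@(c-pc),n@(c-f))
print("approach shank",(c-15.5*n).round(1),"yaw",(np.degrees(np.arctan2(-n[1],-n[0]))))
print("hook at",(c-5.25*n).round(1)); to(list((c-15.5*n)[:2])+[255],np.degrees(np.arctan2(-n[1],-n[0])))
E
```

```text
bar [493.4  14.3  84.5] 26.690018723174582 dir 117.24125030586782
plug [500.7  18.5  44. ]
foot [501.2  18.1  46. ]
bend dir -152.7587496941322 off 8.351448142601862 8.594455406849763
approach shank [507.2  21.4  84.5] yaw 27.241250305867815
hook at [498.1  16.7  84.5]
tool delta [74.55  2.75 38.22] |d| 83.8 y-yaw 29.51 rz 2.27 tilt 0.05
```

```bash
python3 -m crank '30 1 0 0 0 1;44 1.5 0 0 0 1;0 0 0 0 0 0;0 0 0 0 0 0;0 0 0 0 0 0' |head -2
python3 - <<'E'
from h import *
to([507.8,20.7,228.5],27.6)
E
```

```text
t: 9.85
tcp_pos: [508.4, 21.0, 293.4]
tool delta [ 0.08 -0.72 64.93] |d| 64.9 y-yaw 27.54 rz -0.06 tilt 0.06
```

```bash
python3 -m crank '0 -0.7 16 0 0 0;0 0 16 0 0 0;0 0 16 0 0 0;0 0 14 0 0 0;0 0 0 0 0 0;0 0 0 0 0 0;0 0 0 0 0 0' |head -4
python3 - <<'E'
from h import *
to([507.8,20.7,228.5],27.6)
m=cam("wrist"); e=ctrl.get_obs()["tcp_pos"]-[0,0,133.5]; p=proj(m,[e]); u,v=p[0].astype(int); print(e,u-40,v-40)
save(m,"pics/w4.png",(u-40,v-40,u+40,v+40),7.5)
np.savez("w4.npz",R=m["R"],t=m["t"],vfov=m["vfov"],cx=m["cx"],cy=m["cy"],D=m["D"],o=[u-40,v-40])
E
```

```text
t: 10.72
tcp_pos: [507.9, 22.4, 232.0]
tool_rot: [[-0.465, 0.885, 0.001], [0.885, 0.465, 0.0], [-0.001, 0.001, -1.0]]
ft_force: [-0.1, -0.0, -1.2]
tool delta [-1.46 -0.86  3.46] |d| 3.9 y-yaw 27.71 rz 0.11 tilt 0.08
[507.7818213   22.43787397  98.42300373] 244 164
```

View pics/w4.png

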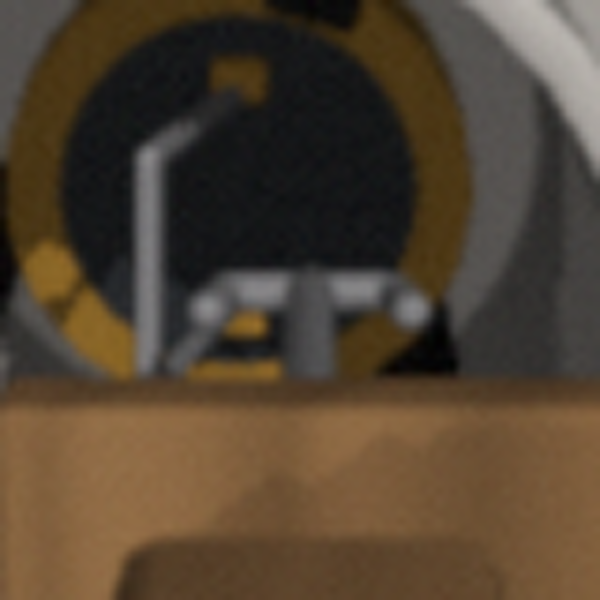

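Picture: bar vertical at x≈149 from y≈155 downward, shank at x≈312, tips at (210,308) and (413,308); the arms are square to the bar.

```bash
python3 - <<'E'
from h import *
z=np.load("w4.npz"); m={k:z[k] for k in z}; m["vfov"]=float(m["vfov"]); print(m["cx"],m["cy"])
o=ctrl.get_obs(); R=o["tool_rot"]
P=lambda x,y,h: (R.T@(atz(m,z["o"][0]+x/7.5-.4,z["o"][1]+y/7.5-.4,h)-o["tcp_pos"])).round(2)
e=o["tcp_pos"][2]-133.5
print("tips",P(210,308,e+11.5),P(413,308,e+11.5),"shank",P(312,340,e+4)); print("bar",P(149,155,85),P(149,370,85))
E
```

```text
284.81224139595685 206.9253004591626
tips [  2.98  -9.35 121.99] [  2.96  10.43 122.01] shank [ -2.48   0.59 129.5 ]
bar [ 12.78 -16.61 146.9 ] [-10.97 -17.03 146.91]
```

```bash
python3 -m crank '-2 0 6 0 0 0;0 0 8 0 0 0;0 0 8 0 0 0;0 0 8 0 0 0;0 0 6 0 0 0;0 0 0 0 0 0;0 0 0 0 0 0' |head -4
python3 - <<'E'
from h import *
to([506.3,21.7-1.8,195.5],27.6)
E
```

```text
t: 11.65
tcp_pos: [508.5, 20.7, 195.5]
tool_rot: [[-0.465, 0.885, 0.0], [0.885, 0.465, -0.0], [-0.0, 0.0, -1.0]]
ft_force: [0.3, -0.6, -1.5]
tool delta [ 0.34 -2.32 -0.04] |d| 2.3 y-yaw 27.71 rz 0.11 tilt 0.02
```

```bash
python3 -m crank '0 -4 0 0 0 0;0 -4 0 0 0 0;0 -2 0 0 0 0;0 0 0 0 0 0;0 0 0 0 0 0' |head -4
python3 - <<'E'
from h import *
to([497.9,15.1,195.5],27.6)
E
```

```text
t: 12.28
tcp_pos: [499.6, 16.1, 195.4]
tool_rot: [[-0.465, 0.885, 0.0], [0.885, 0.465, 0.0], [-0.0, 0.0, -1.0]]
ft_force: [-0.1, -0.1, -1.5]
tool delta [-0.1  -1.96 -0.12] |d| 2.0 y-yaw 27.72 rz 0.12 tilt 0.02
```

```bash
python3 -m crank '0 -1.8 0 0 0 0;0 0 0 0 0 0;0 0 -5 0 0 0;0 0 -5 0 0 0;0 0 -4 0 0 0;0 0 0 0 0 0;0 0 0 0 0 0' |head -4
python3 - <<'E'
from h import *
to([497.9,15.1,195.5],27.6)
E
```

```text
t: 13.15
tcp_pos: [497.8, 15.2, 209.3]
tool_rot: [[-0.465, 0.885, -0.0], [0.885, 0.465, -0.0], [0.0, -0.0, -1.0]]
ft_force: [-1.0, 0.5, -0.1]
tool delta [-0.17  0.07 13.78] |d| 13.8 y-yaw 27.72 rz 0.12 tilt 0.01
```

```bash
for i in 1 2 3; do :; done; python3 -m crank '0 0 -1.5 0 0 0;0 0 -1.5 0 0 0;0 0 -1 0 0 0;0 0 0 0 0 0' |sed -n 2p\;4p;  python3 -m crank '0 0 -1 0 0 0;0 0 -1 0 0 0;0 0 -1 0 0 0;0 0 0 0 0 0' |sed -n 2p\;4p
```

```text
tcp_pos: [497.8, 15.2, 213.1]
ft_force: [0.8, -0.4, -2.9]
tcp_pos: [497.2, 15.2, 215.7]
ft_force: [1.5, -0.3, -10.8]
```

```bash
R='0'; python3 -m crank '0 0 -1.5 0 0 0;0 0 -2 0 0 0;0 0 -2 0 0 0;0 0 -2 0 0 0;0 0 -2 0 0 0;0 0 -2 0 0 0' |sed -n '2p;4p'; python3 -m crank '0 0 -2.5 0 0 0;0 0 -2.5 0 0 0;0 0 -2.5 0 0 0;0 0 -2.5 0 0 0;0 0 -2.5 0 0 0;0 0 -2.5 0 0 0;0 0 -2.5 0 0 0;0 0 -2.5 0 0 0' |sed -n '2p;4p'
```

```text
tcp_pos: [497.8, 15.2, 228.0]
ft_force: [1.5, 0.9, -9.7]
tcp_pos: [497.8, 15.2, 248.0]
ft_force: [1.7, -0.2, -11.3]
```

```bash
python3 -m crank '0 0 -3 0 0 0;0 0 -3 0 0 0;0 0 -3 0 0 0;0 0 -3 0 0 0;0 0 -3 0 0 0;0 0 -3 0 0 0;0 0 -3 0 0 0;0 0 -3 0 0 0' |sed -n '2p;4p'; python3 -m crank '0 0 -3 0 0 0;0 0 -3 0 0 0;0 0 -3 0 0 0;0 0 -3 0 0 0;0 0 -3 0 0 0;0 0 -3 0 0 0;0 0 -3 0 0 0;0 0 -3 0 0 0' |sed -n '2p;4p';  python3 -m crank '0 0 -4 0 0 0;0 0 -4 0 0 0;0 0 -4 0 0 0;0 0 -4 0 0 0;0 0 -4 0 0 0;0 0 -4 0 0 0;0 0 -4 0 0 0;0 0 -4 0 0 0' |sed -n '2p;4p'
python3 -m crank '0 0 -4 0 0 0;0 0 -4 0 0 0;0 0 -4 0 0 0;0 0 -4 0 0 0;0 0 -4 0 0 0;0 0 -3 0 0 0;0 0 0 0 0 0;0 0 0 0 0 0' |sed -n '1,2p;4p'
```

```text
tcp_pos: [497.9, 15.2, 272.0]
ft_force: [0.5, -0.3, -10.9]
tcp_pos: [497.6, 15.1, 296.0]
ft_force: [0.1, 0.6, -8.6]
tcp_pos: [497.8, 15.2, 328.1]
ft_force: [-0.5, 0.1, -9.4]
t: 19.9
tcp_pos: [497.7, 15.2, 350.7]
ft_force: [0.4, 0.8, -9.2]
```

```bash
python3 - <<'E'
from h import *
m=cam("scene"); p=proj(m,[ctrl.get_obs()["tcp_pos"]-[0,0,170]]); u,v=p[0].astype(int)
save(m,"pics/s5.png",(u-80,v-70,u+130,v+80),3.5)
to([498.7,248.2,345],27.7)
m=cam("top"); bx("saucer","top")
m=cam("scene");print(ctrl.get_obs()["joint_pos"].round())
E
```

```text
tool delta [205.85 109.24   5.61] |d| 233.1 y-yaw 27.71 rz 0.01 tilt 0.03
saucer top 0.83 [132.9 231.1 174.4 295.9]
[-15.  17.  15.  97.  -5.  67.  29.]
```

View pics/s5.png

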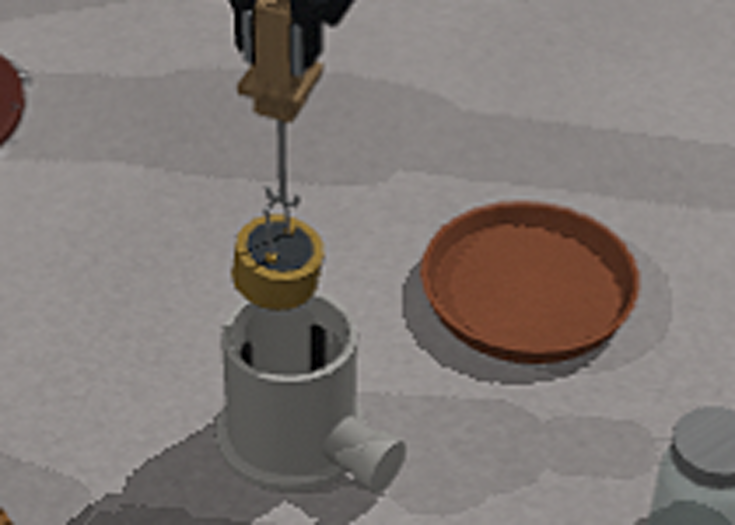

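Plug hangs on the hook clear of the riser (crop (278,260)); saucer unobstructed to the right. Carry it over slowly.

```bash
python3 -m crank '2 1 0 0 0 0;4 2 0 0 0 0;7 3.6 0 0 0 0;9 4.6 0 0 0 0;11 5.7 0 0 0 0;12 6.2 0 0 0 0;12 6.2 0 0 0 0;12 6.2 0 0 0 0' |sed -n '2p;4p'; python3 -m crank '12 6.2 0 0 0 0;12 6.2 0 0 0 0;12 6.2 0 0 0 0;12 6.2 0 0 0 0;12 6.2 0 0 0 0;12 6.2 0 0 0 0;12 6.2 0 0 0 0;11 5.7 0 0 0 0' |sed -n '2p;4p'; python3 -m crank '10 5.2 0 0 0 0;9 4.6 0 0 0 0;7 3.6 0 0 0 0;6 3 0 0 0 0;4 2 0 0 0 0;2 1 0 0 0 0;0 0 0 0 0 0;0 0 0 0 0 0' |sed -n '2p;4p'
python3 -c "
from h import *
to([496,246,350],27.7)"
```

```text
tcp_pos: [497.2, 94.0, 350.8]
ft_force: [0.5, 0.0, -8.1]
tcp_pos: [496.5, 200.7, 350.7]
ft_force: [-0.2, -0.5, -7.9]
tcp_pos: [496.1, 242.0, 350.8]
ft_force: [-1.0, 0.7, -9.4]
tool delta [3.63 1.8  0.83] |d| 4.1 y-yaw 27.68 rz -0.02 tilt 0.03
```

```bash
python3 -m crank '1 0.5 2 0 0 0;1 0.5 4 0 0 0;1 0.5 6 0 0 0;0 0 7 0 0 0;0 0 7 0 0 0;0 0 7 0 0 0;0 0 7 0 0 0;0 0 7 0 0 0' |sed -n '2p;4p'; python3 -m crank '0 0 7 0 0 0;0 0 7 0 0 0;0 0 7 0 0 0;0 0 7 0 0 0;0 0 7 0 0 0;0 0 7 0 0 0;0 0 7 0 0 0;0 0 6 0 0 0' |sed -n '2p;4p';  python3 -m crank '0 0 5 0 0 0;0 0 4 0 0 0;0 0 3 0 0 0;0 0 2 0 0 0;0 0 1 0 0 0;0 0 0 0 0 0;0 0 0 0 0 0'|sed -n '2p;4p'
python3 -c "
from h import *
to([496,246,222],27.7)"
```

```text
tcp_pos: [496.0, 245.7, 303.3]
ft_force: [0.8, 0.5, -8.8]
tcp_pos: [495.9, 245.7, 248.3]
ft_force: [0.6, 1.0, -7.7]
tcp_pos: [496.0, 245.8, 233.9]
ft_force: [0.4, -0.8, -8.3]
tool delta [ 0.21  0.1  11.95] |d| 11.9 y-yaw 27.71 rz 0.01 tilt 0.01
```

```bash
python3 -m crank '0 0 2 0 0 0;0 0 2 0 0 0;0 0 2 0 0 0;0 0 2 0 0 0;0 0 2 0 0 0;0 0 1 0 0 0;0 0 1 0 0 0;0 0 1 0 0 0' |sed -n '2p;4p'; python3 -m crank '0 0 1 0 0 0;0 0 1 0 0 0;0 0 1 0 0 0;0 0 1 0 0 0;0 0 1 0 0 0;0 0 0 0 0 0'|sed -n '2p;4p'; python3 -m crank '0 0 1 0 0 0;0 0 1 0 0 0;0 0 1 0 0 0;0 0 1 0 0 0;0 0 0 0 0 0'|sed -n '2p;4p'
```

```text
tcp_pos: [496.0, 245.8, 220.8]
ft_force: [1.0, 0.0, -8.6]
tcp_pos: [495.9, 245.7, 215.7]
ft_force: [-0.3, 0.2, -8.8]
tcp_pos: [495.9, 245.8, 212.2]
ft_force: [-0.4, -0.5, -4.9]
```

```bash
python3 -m crank '0 0 1 0 0 0;0 0 1 0 0 0;0 0 1 0 0 0;0 0 1 0 0 0;0 0 0 0 0 0'|sed -n '2p;4p'; python3 -m crank '0 0 1 0 0 0;0 0 1 0 0 0;0 0 1 0 0 0;0 0 1 0 0 0;0 0 0 0 0 0'|sed -n '2p;4p'
python3 - <<'E'
from h import *
m=cam("wrist"); e=ctrl.get_obs()["tcp_pos"]-[0,0,133.5]; p=proj(m,[e]); u,v=p[0].astype(int); print(e,u-40,v-60)
save(m,"pics/w6.png",(u-40,v-60,u+40,v+20),7)
E
```

```text
tcp_pos: [495.9, 245.7, 207.7]
ft_force: [-2.3, -1.0, -0.9]
tcp_pos: [497.3, 246.4, 204.2]
ft_force: [-0.6, 0.2, -0.1]
[497.39563392 246.45957016  70.91656119] 243 144
```

View pics/w6.png

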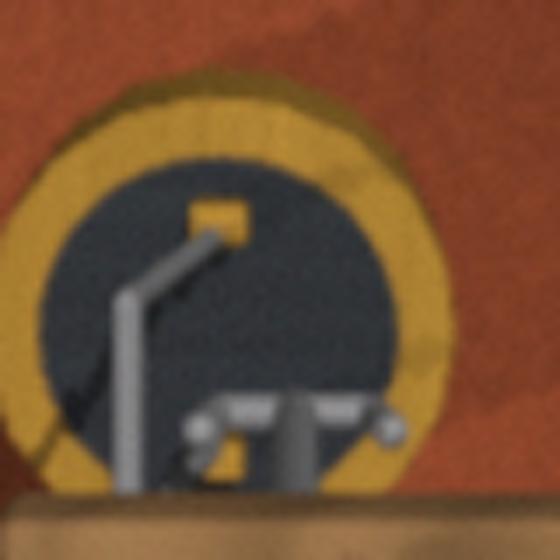

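The plug stands upright on the saucer floor; the bar (x≈128) is already outside the hook's left tip (x≈200), so the hook is free. Back off and rise, then check from above.

```bash
python3 -m crank '0 2 0 0 0 0;0 2 0 0 0 0;0 0 -6 0 0 0;0 0 -10 0 0 0;0 0 -20 0 0 0;0 0 -30 0 0 0;0 0 -30 0 0 0;0 0 0 0 0 0' |sed -n '1,2p;4p'
python3 -m crank '-20 -10 0 0 0 0;-40 -20 0 0 0 0;-50 -27 0 0 0 0;-50 -27 0 0 0 0;-50 -27 0 0 0 0;-40 -20 0 0 0 0;-30 -15 0 0 0 0;0 0 0 0 0 0' |sed -n '1,2p;4p'
python3 - <<'E'
from h import *
to([513.4,-264.5,300],-4.19)
m=cam("top"); bx("saucer","top"); bx("plug","top"); bx("hook","top")
save(m,"pics/t7.png",(120,210,210,310),5)
E
```

```text
t: 30.65
tcp_pos: [501.0, 248.1, 303.0]
ft_force: [1.0, -0.0, -1.7]
t: 31.65
tcp_pos: [498.3, -73.4, 298.7]
ft_force: [0.2, 0.8, -1.2]
tool delta [-176.83  -73.9    -0.86] |d| 191.7 y-yaw 27.19 rz 31.38 tilt 0.24
saucer top 0.91 [131.5 229.8 203.5 297. ]
plug top 0.62 [154.8 255.8 183.1 280.5]
hook top 0.82 [373.9 175.2 390.3 199.7]
hook top 0.66 [352.9 270.5 379.2 292.2]
hook top 0.58 [408.4 254.6 439.1 281. ]
```

View pics/t7.png

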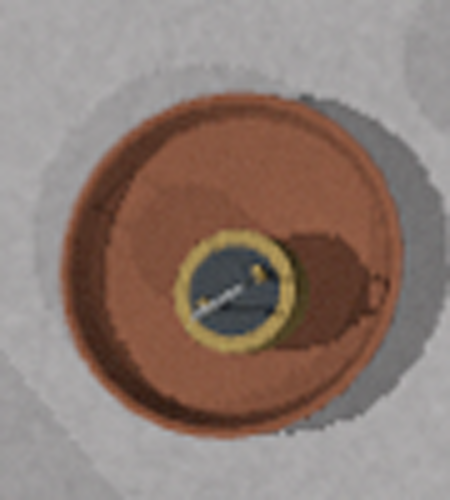

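```bash
python3 - <<'E'
from h import *
m=cam("top"); a=atz(m,166.2,262.6,22); b=atz(m,166.6,267.8,39); print(a.round(1),b.round(1),np.linalg.norm((a-b)[:2]))
E
python3 -m crank '-20 -9 0 0 0 0;-40 -17 0 0 0 0;-45 -19 0 0 0 0;-40 -17 0 0 0 0;-28 -11 0 0 0 0;0 0 0 0 0 0' |sed -n '1,2p;4p'
python3 -m crank '0 0 0 0 0 8;0 0 0 0 0 9;0 0 0 0 0 8;0 0 0 0 0 6.4;0 0 0 0 0 0;0 0 0 0 0 0;0 0 0 0 0 0' |sed -n '1,2p;4p'
python3 -c "
from h import *
to([513.4,-264.5,295],-4.19)"
```

```text
[502.  247.5  22. ] [488.1 242.2  39. ] 14.935230052457193
t: 32.65
tcp_pos: [515.8, -257.3, 299.4]
ft_force: [-1.3, -0.2, -2.3]
t: 33.52
tcp_pos: [516.3, -254.8, 299.8]
ft_force: [0.4, 0.7, -1.6]
tool delta [-9.85 -2.32  4.83] |d| 11.2 y-yaw -3.6 rz 0.59 tilt 0.02
```

Plug is about 15 mm from the saucer's centre, upright: within the limit.

```bash
python3 -m crank '-9.8 -2.3 4 0 0 0.6;0 0 0 0 0 0;0 0 0 0 0 0;0 0 0 0 0 0' |sed -n '1,2p;4p'
python3 - <<'E'
from h import *
to([513.4,-264.5,290],-4.19)
m=cam("scene"); e=ctrl.get_obs()["tcp_pos"]-[0,0,133.5]
u,v=proj(m,[e])[0].astype(int); save(m,"pics/s8.png",(u-40,v-70,u+40,v+30),6)
P=lambda X:((proj(m,[X])[0]-[u-40,v-70])*6).round()
print("end",P(e),"neck",P(e+[0,0,77]))
E
```

```text
t: 34.02
tcp_pos: [513.4, -264.8, 295.8]
ft_force: [0.1, -0.5, -0.8]
tool delta [ 0.28 -0.05  5.82] |d| 5.8 y-yaw -4.27 rz -0.08 tilt 0.01
end [240. 422.] neck [204. 269.]
```

View pics/s8.png

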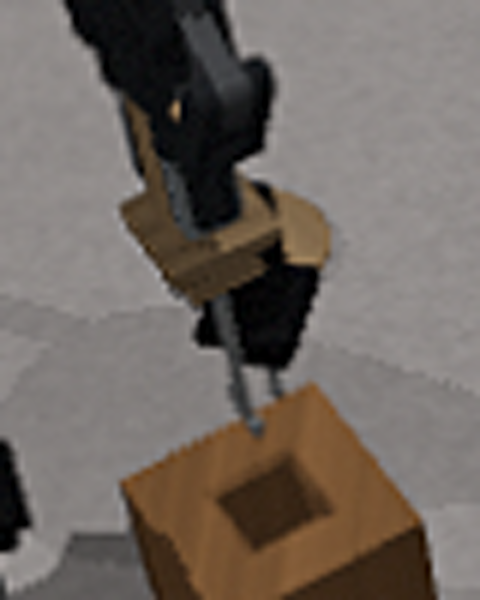

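The hook hangs in the grip exactly as when drawn out (end at (257,430)); lower it.

```bash
python3 -m crank '0.2 0 10 0 0 0;0 0 12 0 0 0;0 0 12 0 0 0;0 0 0 0 0 0;0 0 0 0 0 0' |sed -n '2p;4p'
python3 -c "
from h import *
to([513.4,-264.5,158.5],-4.19)"
```

```text
tcp_pos: [513.5, -264.9, 261.9]
ft_force: [-0.2, 0.6, -0.9]
tool delta [  0.42  -0.13 103.37] |d| 103.4 y-yaw -4.29 rz -0.1 tilt 0.02
```

```bash
python3 -m crank '0.4 0 8 0 0 0;0 0 10 0 0 0;0 0 12 0 0 0;0 0 12 0 0 0;0 0 12 0 0 0;0 0 8 0 0 0;0 0 0 0 0 0;0 0 0 0 0 0' |sed -n '2p;4p'
python3 -c "
from h import *
to([513.4,-264.5,158.5],-4.19)"
```

```text
tcp_pos: [513.6, -264.6, 200.2]
ft_force: [0.3, 0.1, -0.7]
tool delta [ 0.06 -0.29 41.67] |d| 41.7 y-yaw -4.29 rz -0.1 tilt 0.05
```

```bash
python3 -m crank '0 -0.2 6 0 0 0;0 0 8 0 0 0;0 0 0 0 0 0;0 0 0 0 0 0' |sed -n '2p;4p'
python3 -m crank '0 0 7 0 0 0;0 0 8 0 0 0;0 0 7 0 0 0;0 0 0 0 0 0;0 0 0 0 0 0' |sed -n '2p;4p'
python3 -c "
from h import *
to([513.4,-264.5,158.5],-4.19)"
```

```text
tcp_pos: [513.2, -264.4, 185.8]
ft_force: [-0.8, -0.3, -0.7]
tcp_pos: [513.1, -264.4, 163.8]
ft_force: [0.2, 0.5, -0.9]
tool delta [-0.11  0.34  5.3 ] |d| 5.3 y-yaw -4.29 rz -0.1 tilt 0.02
```

```bash
python3 -m crank '0 0.2 2 0 0 0;0 0 2 0 0 0;0 0 1 0 0 0;0 0 0 0 0 0;0 0 0 0 0 0' |sed -n '2p;4p'
python3 -m crank '0 0 0.5 0 0 0;0 0 0 0 0 0;0 0 0 0 0 0' |sed -n '2p;4p'
```

```text
tcp_pos: [513.4, -264.3, 158.9]
ft_force: [-0.2, -0.4, -1.4]
tcp_pos: [513.5, -264.4, 158.6]
ft_force: [0.4, 0.7, 2.3]
```

```bash
python3 -m crank '0 0 0 0 0 0;0 0 0 0 0 0;0 0 0 0 0 0;0 0 0 0 0 0;0 0 0 0 0 0' 60 20 | sed -n '2p;4,6p'
python3 -m crank '0 0 -5 0 0 0;0 0 -15 0 0 0;0 0 -25 0 0 0;0 0 -30 0 0 0;0 0 -30 0 0 0;0 0 0 0 0 0;0 0 0 0 0 0;0 0 0 0 0 0' | sed -n '1,2p;4p'
python3 - <<'E'
from h import *
m=cam("wrist"); bx("hook","wrist",4)
s=cam("scene"); a=cv2.resize(m["img"],None,fx=.7,fy=.7); b=cv2.resize(s["img"][190:310,130:230],(350,294),interpolation=cv2.INTER_CUBIC)
cv2.imwrite("pics/f9.png",np.hstack([a,b])[...,::-1])
E
```

```text
tcp_pos: [513.4, -264.3, 158.3]
ft_force: [-0.4, -0.0, 0.1]
gripper_width: 60.3
grip_force: 0.0
t: 39.45
tcp_pos: [512.8, -263.8, 262.2]
ft_force: [-0.4, -1.5, -0.9]
hook wrist 0.96 [377.3 171.7 464.  237.4]
hook wrist 0.84 [106.6 103.3 197.3 171.8]
hook wrist 0.81 [257.4 177.  313.  242.5]
hook wrist 0.58 [178.7 241.1 231.9 307.9]
```

View pics/f9.png

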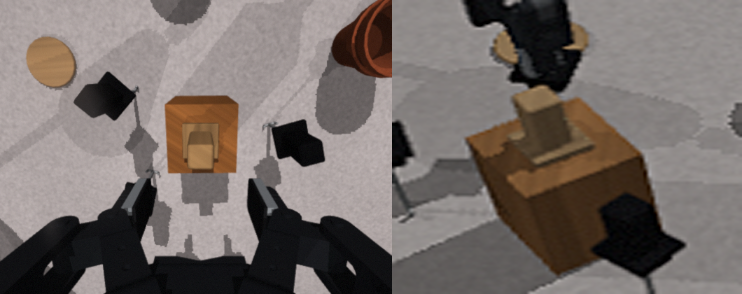

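The hook sits fully home in the block (collar flat, centred at about (200,140) on the left half), and the gripper is clear. Handing in.

```bash
python3 -c "
from h import *
print(close_job())"
```

```text
the job is handed in; nothing more can be done
None
```

The job is handed in, with no verdict returned: the plug stands upright in the saucer, about 15 mm from its centre, the hook is fully home in its block, and the arm was clear of everything at about 39 s; at set-down the bar came off the hook on its own before I backed the hook out.

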